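# Dock the grow tray and fit its dividers

### The arm

A 6-joint arm with a two-finger parallel gripper is mounted at the origin on the work surface. World frame = base frame: x ahead of the robot, y to its left, z up, the work surface at z = 0. Lengths are in m, angles in rad, forces in N, time in s.
With the tool pointing down it reaches from about 0.15 to 0.775 m from the base axis. Payload 6.1 kg.
Tool frame: the origin (TCP) lies midway between the tips of the shut fingers; the grasp point (between the pads) lies ctrl.hold_point_z behind it (ctrl.hold_point_z is the distance from the TCP to the grasp point, in m); z points along the fingers, y is the line along which they close (so a half turn about z gives the same grasp; the last joint's range is limited). The gripper opens to 85 mm and grips with 20 to 120 N. Pads are 22 mm wide; open, the fingers measure 114 mm over their backs; the gripper's body (76 mm by 85 mm) begins 54 mm behind the grasp point. The pads swing forward as they close: fully open they stand 13 mm farther back than shut.
Start: joints at [1.321, 0.126, -0.04, 1.405, 0, 1.571], TCP at [0.13, 0.509, 0.231] pointing down, gripper open.
Joint ranges: [-2.72, 2.72], [-0.95, 1.95], [-1.27, 1.35], [-1.78, 2.02], [-1.46, 1.47], [-3.14, 3.14]. Speed limits (rad/s): [2.39, 2.39, 3.01, 3.14, 3.14, 3.14].

### API

Orientations are given as a 3x3 rotation matrix whose columns are the frame's x, y, z axes.
In Python, from bench import ctrl gives the robot as it stands. Calls block until the motion is done:
- ctrl.reach(position, orientation): joint-space move of the TCP to a pose.
- ctrl.move_straight(position, ori=None, velocity=0.15): straight line of the TCP; ori=None keeps the orientation; velocity is the mean speed in m/s.
- ctrl.movej(angles): joint-space move.
- ctrl.open() and ctrl.grab(squeeze=None): open the fingers fully, or close them until they stop; squeeze is the grip in N (None keeps the last).
- ctrl.hold(seconds).
- ctrl.solve_ik(position, orientation): joint angles nearest the present ones, or None.
- ctrl.grab_frame(name): name is "scene" or "top"; returns a dict with "frame" (480x640x3 uint8, red, green, blue), "intrinsics" (3x3 intrinsics, pixels), "D" ([k1, k2, p1, p2, k3] as OpenCV has them; the pictures are not rectified), "origin" and "orientation" of the camera in the world. Camera axes: x right, y up, looking along -z (the intrinsics and any distortion apply to the point x, -y, -z); pixel columns grow to the right and rows downward; lengths in m; the calibration is good to about 2 mm. A picture is of the moment at which its call begins. There is no depth.
A pose or a line that the arm cannot do raises ctrl.PlanningError and nothing moves.
- ctrl.job_done(): hands the job in; it is judged then, once.
Trained networks look in a picture, given as the dict that the camera call returned (one of the last four; its "shot" number tells which), for a name from the list of things; names that differ only in an ending like _2 or _b are one class to them, and where a whole thing is asked for, a point or a joint stands for the part that bears it (a point fixed in the world has none). Each returns a list of dicts, best first, with "score" (0 to 1); they miss things now and then, are a little off and sometimes report something else, mostly with a low value. They report only what shows in the picture. A call takes as long as a camera call.
- ctrl.recognise(label, picture): "centre" ([row, column] in pixels, amid what is visible of it).
- ctrl.cut_out(label, picture): "region" (480x640 bool, what is visible of it) and "centre" ([row, column] in pixels, amid what is visible of it).
Readings, each from a call of its own:
- ctrl.current_time_s(): time.
- ctrl.current_q(): joint angles.
- ctrl.current_dq(): joint speeds.
- ctrl.current_joint_torque(): joint torques, N m.
- ctrl.current_tcp_pos(): TCP position.
- ctrl.current_ee_rot(): TCP orientation.
- ctrl.current_force(): force on the tool from outside, world axes, zero at the start.
- ctrl.current_moment(): the same for the moment, N m.
- ctrl.current_opening(): opening from 0.0 (shut) to 1.0 (fully open).
- ctrl.current_gripper_force(): force on a finger pad.
Only numpy, scipy, OpenCV 4.12 (cv2) and the standard library are available. Lean on these libraries where they do the work, as an engineer would, in place of code of your own. Each camera call takes 0.05 s, during which the arm holds its last target. There are 200 camera calls.

### The job

Get the black grow tray ready on the white drain deck: tip its leading edge up onto the deck's steel lip while the trailing edge stays on the bench, then push the still empty tray in until it drops level behind the lip, fully home. After that take every white divider from the grey stand and slide each down into a slot of its own in the tray until it stands on the tray's floor, in any order. Leave the other things on the bench as they are.

Things in the scene. Friction and masses are not known exactly. Their poses are not given: they have to be found in the camera images.
- deck: fixed white drain deck. Origin on the bench under its centre; x = way in for the tray, z up. Floor 12 mm above the bench, x -103 to +103, 138 mm wide between cheeks 34 mm high. Steel lip across the entry: x -113 to -103, rounded top 22 mm above the bench. Back wall x +103, 40 mm high. Two guides 34 mm high splay out from the cheeks to about x -148, y +-90
- tray: loose black grow tray, 198 (x) x 130 (y) x 50 mm, open on top, floor 4, walls 8 mm thick, 0.35 to 0.7 kg. Origin: centre of the underside. Starts on the bench before the lip, x roughly towards the deck. Home: on the deck's origin (4 mm play), level, 12 mm up, axes parallel. Rib pairs on its long walls (y +-57 inside), as high as the walls, make 5 slots across it, 11 mm wide, flared at the top
- tray_far (a point): middle of the tray's leading bottom edge (x +99, on the underside), the one nearest the deck
- tray_near (a point): middle of the tray's trailing bottom edge (x -99, on the underside)
- stand: grey fixed storage stand, 180 (x) x 132 (y) mm, floor 8 mm above the bench, side walls 48 mm high, with five loose slots 13 mm wide across it at x -72, -36, 0, +36, +72; the dividers start upright in it. Origin on the bench under its centre.
- slot1 (a point): centre of the bottom of a tray slot, on the tray's inner floor (tray x -72, y 0, z 4 mm); its axes are the tray's
- slot2 (a point): centre of the bottom of a tray slot, on the tray's inner floor (tray x -36, y 0, z 4 mm); its axes are the tray's
- slot3 (a point): centre of the bottom of a tray slot, on the tray's inner floor (tray x +0, y 0, z 4 mm); its axes are the tray's
- slot4 (a point): centre of the bottom of a tray slot, on the tray's inner floor (tray x +36, y 0, z 4 mm); its axes are the tray's
- slot5 (a point): centre of the bottom of a tray slot, on the tray's inner floor (tray x +72, y 0, z 4 mm); its axes are the tray's
- divider1: white divider, upright slab 8 mm thick (x) x 110 wide (y) x 60 mm high, with a flat grip tab on top, 8 mm thick x 36 wide, from 60 to 90 mm high, in the middle; 50 to 100 g. Origin at the centre of the underside, z up. All dividers are alike and may be turned half round; some may be absent (None). It fits any tray slot.
- divider2: white divider, upright slab 8 mm thick (x) x 110 wide (y) x 60 mm high, with a flat grip tab on top, 8 mm thick x 36 wide, from 60 to 90 mm high, in the middle; 50 to 100 g. Origin at the centre of the underside, z up. All dividers are alike and may be turned half round; some may be absent (None). It fits any tray slot.
- divider3: white divider, upright slab 8 mm thick (x) x 110 wide (y) x 60 mm high, with a flat grip tab on top, 8 mm thick x 36 wide, from 60 to 90 mm high, in the middle; 50 to 100 g. Origin at the centre of the underside, z up. All dividers are alike and may be turned half round; some may be absent (None). It fits any tray slot.
- divider4: white divider, upright slab 8 mm thick (x) x 110 wide (y) x 60 mm high, with a flat grip tab on top, 8 mm thick x 36 wide, from 60 to 90 mm high, in the middle; 50 to 100 g. Origin at the centre of the underside, z up. All dividers are alike and may be turned half round; some may be absent (None). It fits any tray slot.
- divider5: white divider, upright slab 8 mm thick (x) x 110 wide (y) x 60 mm high, with a flat grip tab on top, 8 mm thick x 36 wide, from 60 to 90 mm high, in the middle; 50 to 100 g. Origin at the centre of the underside, z up. All dividers are alike and may be turned half round; some may be absent (None). It fits any tray slot.
- seed_cup: bystander: terracotta cup, 64 mm wide, 60 high, beside the tray; origin under its centre
- seed_jar: bystander: glass jar, 60 mm wide, 85 high, at the deck's far side; origin under its centre
- nutrient: bystander: white bottle, 60 mm wide, 105 high, beside the deck; origin under its centre
- scoop: bystander: spatula lying flat between the stand and the robot
- puck: bystander: cork-brown disc, 50 mm wide, 30 high, beside the deck's entry; origin under its centre
- bowl: bystander: steel bowl, 110 mm wide, 45 high; origin under its centre

How it is judged:
By the outcome, as a careful person would: the job done as asked, in the order asked, and still so for the second after the job is handed in, with the robot touching nothing.
Of divider1, divider2, divider3, divider4, divider5 only 3 to 5 are there at a start; the rules pass over those that are not, and their reading is None.
At some moment in a run one of tray may be knocked a few centimetres aside while the robot is not near it.
It also fails if it takes over 210 s, if anything falls off the work surface, if the arm or the gripper's body presses on something with over 40 N, if the wrist force passes 120 N, or if a joint passes its speed limit or range.

## Working session

There is one attempt and no reset: what is moved stays moved. The work goes in short steps, each a Python script; the robot and the scene stay as the last script left them, time stands still between calls to the robot, and variables do not carry over. Pictures are saved under pics/ and viewed, at most 14 in all, crops included, and the job is handed in when it is done.

```bash
ls; mkdir -p pics; python3 - <<'E'
from bench import ctrl
import cv2
for n in ("scene","top"):
    p=ctrl.grab_frame(n); cv2.imwrite(f"pics/{n}0.png",p["frame"][:,:,::-1])
    print(n,p["intrinsics"],p["D"],p["origin"],p["orientation"])
print(ctrl.hold_point_z,ctrl.current_time_s(),ctrl.current_ee_rot())
E
```

```text
pics
scene [[433.27759802   0.         321.55306742]
 [  0.         433.27759802 241.04908595]
 [  0.           0.           1.        ]] [-0.0997795  0.         0.         0.         0.       ] [ 0.91954406 -0.48253068  0.76492048] [[ 0.74118129 -0.51489289  0.43073845]
 [ 0.67108853  0.58459547 -0.45594772]
 [-0.01704351  0.62700355  0.77882993]]
top [[469.9532989    0.         318.27237273]
 [  0.         469.9532989  241.36998248]
 [  0.           0.           1.        ]] [0.03320343 0.         0.         0.         0.        ] [ 0.31431244 -0.01586986  0.91120228] [[-0.05158682  0.96613911 -0.25281222]
 [-0.99864225 -0.04806937  0.02007451]
 [ 0.00724224  0.25350455  0.96730708]]
0.0187 0.1 [[-9.68961749e-01  2.47210462e-01 -3.41725008e-04]
 [ 2.47210699e-01  9.68960844e-01 -1.32433402e-03]
 [ 3.72892795e-06 -1.36770708e-03 -9.99999065e-01]]
```

View pics/scene0.png

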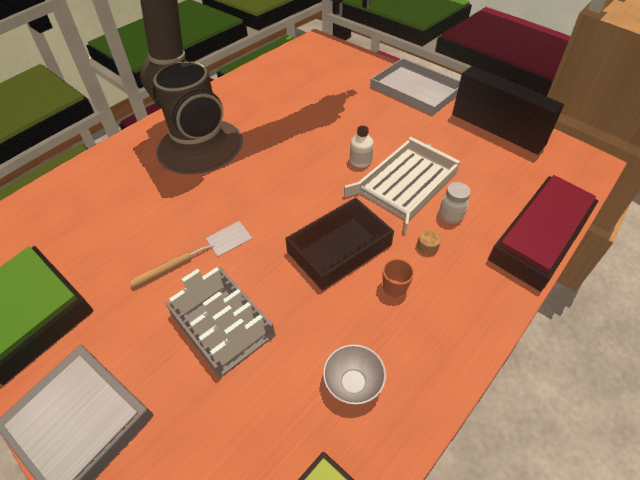

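View pics/top0.png

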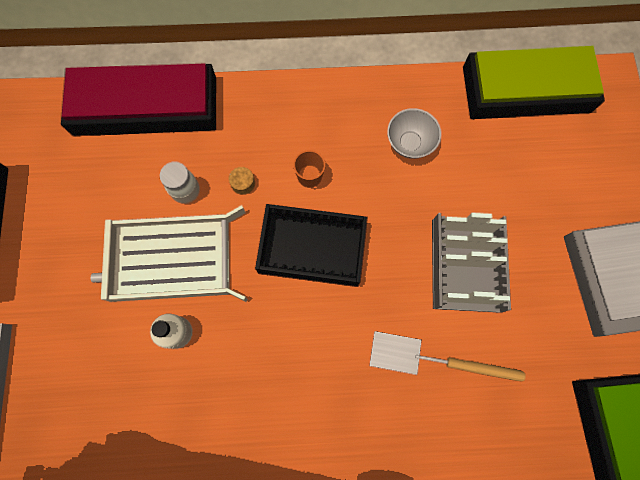

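The top view shows the deck on the left (cols 105–240), the tray at about (245, 312), the stand at about (262, 472) with 4 dividers, and the spatula below it. Image right is -y and up is +x. Next I'll build a silhouette fitter.

```bash
cat > h.py <<'E'
from bench import ctrl
import numpy as np, cv2
from scipy.optimize import minimize
def project(P,c):
    R=np.array(c["orientation"]);p=(np.asarray(P)-c["origin"])@R
    p=p*[1,-1,-1]
    return cv2.projectPoints(p.reshape(-1,1,3),np.zeros(3),np.zeros(3),c["intrinsics"],np.array(c["D"]))[0].reshape(-1,2)
def backproj(uv,c,z):
    n=cv2.undistortPoints(np.array(uv,float).reshape(-1,1,2),c["intrinsics"],np.array(c["D"])).reshape(2)
    d=np.array(c["orientation"])@[n[0],-n[1],-1.]
    o=np.array(c["origin"]);return o+d*(z-o[2])/d[2]
def box(x0,x1,y0,y1,z0,z1):
    return np.array([[x,y,z] for x in(x0,x1) for y in(y0,y1) for z in(z0,z1)])/1000.
def rz(a):
    c,s=np.cos(a),np.sin(a);return np.array([[c,-s,0],[s,c,0],[0,0,1.]])
TRAY=[box(-99,99,-65,65,0,50)]
STAND=[box(-90,90,-66,66,0,8),box(-90,90,-66,-58,0,48),box(-90,90,58,66,0,48)]
DIV=[box(-4,4,-55,55,0,60),box(-4,4,-18,18,60,90)]
DECK=[box(-113,103,-69,69,0,12),box(-113,-103,-69,69,0,21),box(-113,111,-77,-69,0,34),box(-113,111,69,77,0,34),box(103,111,-77,77,0,40)]+[
  np.array([[x,s*y,z] for x,y in((-113,69),(-113,77),(-148,86),(-148,94)) for z in(0,34)])/1000. for s in(1,-1)]
S=4
def render(M,x,y,a,z,c,roi):
    u0,v0,u1,v1=roi;im=np.zeros(((v1-v0)*S,(u1-u0)*S),np.uint8)
    for b in M:
        q=project(b@rz(a).T+[x,y,z],c)-[u0,v0]
        q=((q+.5)*S-.5)*16
        cv2.fillConvexPoly(im,cv2.convexHull(q.round().astype(np.int32)),255,cv2.LINE_8,4)
    return cv2.resize(im,(u1-u0,v1-v0),interpolation=cv2.INTER_AREA)/255.
def fit(M,views,x0,z=0.,ignore=None):
    """views: list of (cam,mask). returns x,y,yaw, mismatch fraction"""
    V=[]
    for i,(c,m) in enumerate(views):
        vs,us=np.where(m);roi=(max(us.min()-25,0),max(vs.min()-25,0),min(us.max()+25,640),min(vs.max()+25,480))
        sl=np.s_[roi[1]:roi[3],roi[0]:roi[2]]
        w=np.ones(m.shape) if ignore is None else 1.-ignore[i]
        V.append((c,roi,m[sl].astype(float),w[sl]))
    def cost(p):
        return sum((w*abs(render(M,p[0]/100,p[1]/100,p[2]/10,z,c,r)-m)).sum()/m.sum() for c,r,m,w in V)/len(V)
    best=None;p=np.array([x0[0]*100,x0[1]*100,x0[2]*10])
    for d in(1.,.3):
        r=minimize(cost,p,method="Nelder-Mead",options=dict(initial_simplex=np.vstack([p,p+d*np.eye(3)]),xatol=.003,fatol=1e-5,maxiter=250));p=r.x
    return p[0]/100,p[1]/100,p[2]/10,r.fun
def shots(names=("top","scene")): return [ctrl.grab_frame(n) for n in names]
E
python3 - <<'E'
from h import *
import pickle
sh=shots();out={}
for n in("tray","stand","deck","divider1","seed_cup","puck"):
    out[n]=[ctrl.cut_out(n,c) for c in sh]
    for r,c in zip(out[n],sh): print(n,[(round(o["score"],2),np.round(o["centre"]).tolist(),int(o["region"].sum())) for o in r])
pickle.dump((sh,out),open("s0.pkl","wb"))
print(ctrl.current_time_s())
dv=[np.any([o["region"] for o in out["divider1"][i] if o["score"]>.4],axis=0) for i in(0,1)]
for n,M,a in(("tray",TRAY,1.57),("stand",STAND,0.),("deck",DECK,1.57)):
    v=[(sh[i],out[n][i][0]["region"]) for i in(0,1)]
    u=out[n][0][0]["centre"][::-1];g=backproj(u,sh[0],.02)
    ig=[d&0+d for d in dv] if n=="stand" else None
    for vv,ii in((v,ig),(v[:1],ig and ig[:1]),(v[1:],ig and ig[1:])):
        print(n,np.round(fit(M,vv,(g[0],g[1],a),0,ii),4))
E
```

```text
tray [(0.97, [245.0, 311.0], 7461), (0.65, [298.0, 478.0], 593)]
tray [(0.78, [243.0, 340.0], 5695), (0.5, [276.0, 398.0], 995)]
stand [(0.82, [279.0, 465.0], 3923)]
stand [(0.69, [311.0, 204.0], 1957), (0.65, [307.0, 214.0], 979)]
deck [(0.65, [260.0, 166.0], 10685), (0.27, [245.0, 314.0], 7260)]
deck [(0.81, [178.0, 407.0], 4979), (0.62, [204.0, 454.0], 1009), (0.37, [241.0, 340.0], 5706)]
divider1 [(0.96, [298.0, 479.0], 619), (0.93, [259.0, 474.0], 762), (0.89, [241.0, 475.0], 756), (0.25, [332.0, 168.0], 1213)]
divider1 [(0.97, [318.0, 222.0], 920), (0.91, [340.0, 236.0], 1350), (0.66, [307.0, 217.0], 881)]
seed_cup [(0.67, [167.0, 312.0], 911), (0.19, [178.0, 241.0], 572)]
seed_cup [(0.65, [275.0, 396.0], 954)]
puck [(0.84, [180.0, 244.0], 551)]
puck [(0.61, [244.0, 428.0], 487)]
0.8
tray [ 0.5391 -0.0225  1.3908  0.0294]
tray [ 0.5387 -0.0216  1.3866  0.0179]
tray [ 0.5402 -0.0245  1.3938  0.0242]
stand [ 0.4896 -0.3228 -0.1064  0.3813]
stand [ 0.4905 -0.3221 -0.113   0.272 ]
stand [ 0.49   -0.3234 -0.1139  0.4766]
deck [0.5302 0.2573 1.5843 0.0416]
deck [0.5306 0.2592 1.5792 0.0419]
deck [0.5305 0.2555 1.5913 0.0348]
```

```bash
cat > tip.py <<'E'
from h import *
DX,DY,DA=0.5302,0.2573,1.584
def toolR(ydir,xt=None,z=(0,0,-1)):
    y=np.array(ydir,float);z=np.array(z,float);return np.column_stack([np.cross(y,z),y,z])
def lift_pose(p,a,t,loc=(.194,0,.018)):
    """trailing-edge middle p (x,y), heading a, tilt t -> TCP pose; loc from trailing edge in tray axes"""
    c,s=np.cos(t),np.sin(t);T=rz(a)@np.array([[c,0,-s],[0,1,0],[s,0,c]])
    return np.array([p[0],p[1],0])+T@np.array(loc), T@toolR((1,0,0))
def deck(x,y=0): return np.array([DX,DY])+(rz(DA)@[x,y,0])[:2]
E
python3 - <<'E'
from tip import *
sh=shots()
v=[(c,ctrl.cut_out("tray",c)[0]["region"]) for c in sh]
x,y,a,e=fit(TRAY,v,(.539,-.022,1.39));print(x,y,a,e)
d=rz(a)[:2,0];p=np.array([x,y])-.099*d
P,R=lift_pose(p,a,0)
ctrl.reach(P+[0,0,.09],R);ctrl.move_straight(P,velocity=.1)
print(ctrl.current_force(),ctrl.current_tcp_pos()-P)
ctrl.grab(60);print("open",ctrl.current_opening(),ctrl.current_gripper_force(),ctrl.current_force())
def go(p,a,t,v=.06):
    P,R=lift_pose(p,a,t);ctrl.move_straight(P,R,velocity=v)
    print(np.round(P,3),np.round(ctrl.current_force(),1),np.round(ctrl.current_tcp_pos()-P,4))
t1=np.arcsin(.030/.198)
for k in(.33,.67,1): go(p,a,t1*k)
q=deck(-.108-.170-.06)   # aligned, leading edge still before the lip
for k in(.5,1): go(p+(q-p)*k,a+(DA-a)*k,t1)
print(ctrl.current_opening(),ctrl.current_time_s())
f=ctrl.grab_frame("scene");cv2.imwrite("pics/s1.png",f["frame"][:,:,::-1])
E
```

```text
0.5396902668863818 -0.02319228036575619 1.3875572297548637 0.03215426789014912
[-0.09144992 -0.08952434 -0.01788561] [0.00052316 0.0001069  0.00064034]
open 0.08398751742418262 59.13489103317261 [0.26912834 2.74357462 2.25491511]
[0.557 0.069 0.028] [ 1.4  1.2 -1.5] [-0.     -0.0004 -0.0001]
[0.556 0.067 0.038] [ 1.  -0.5 -2.4] [-0.0001 -0.0004 -0.0003]
[0.556 0.065 0.047] [ 1.6 -0.  -3.1] [-0.0001 -0.0002 -0.0003]
[0.544 0.088 0.047] [-1.3  3.8 -1.3] [-0.0001  0.0012  0.0002]
[0.532 0.108 0.047] [-1.5  3.4 -1.9] [-0.      0.0008  0.0002]
0.08470570322903126 7.05
```

View pics/s1.png

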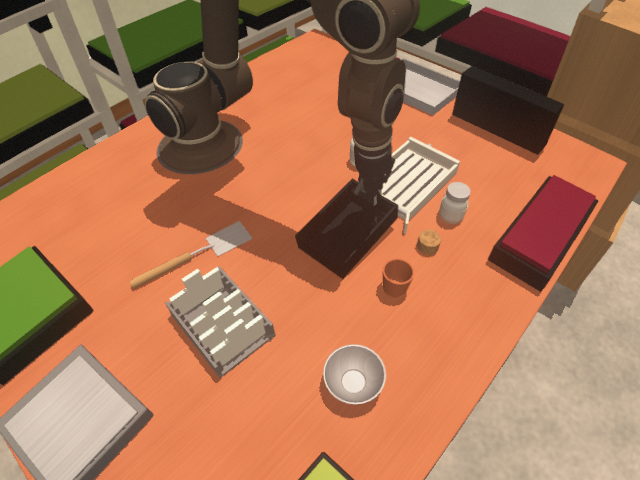

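The tray is tipped, with its leading edge up near (185, 385) just before the lip. Next I'll advance it over the lip, lower it, release it and push.

```bash
python3 - <<'E'
from tip import *
t1=np.arcsin(.030/.198)
def go(p,a,t,v=.06):
    P,R=lift_pose(p,a,t);ctrl.move_straight(P,R,velocity=v)
    f=ctrl.current_force();print(np.round(P,3),np.round(f,1));return f
for x in(-.318,-.298,-.278):
    f=go(deck(x),DA,t1)
    if abs(f).max()>15: raise SystemExit("contact")
for z in(.028,.0265,.0255,.0245):
    f=go(deck(-.278),DA,np.arcsin(z/.198),.03)
    if f[2]>3: break
ctrl.open()
P=ctrl.current_tcp_pos();ctrl.move_straight(P+[0,0,.09],velocity=.15)
# go behind the trailing wall, clear of scene, look
R=toolR(rz(DA)[:,1]);q=deck(-.335);H=np.array([*q,.14])
ctrl.reach(H,R)
sh=shots()
for i,c in enumerate(sh): cv2.imwrite(f"pics/a{i}.png",c["frame"][:,:,::-1])
print(ctrl.current_time_s())
E
```

```text
[0.532 0.128 0.047] [-0.   2.7 -2.5]
[0.532 0.148 0.047] [-0.5  2.8 -1.6]
[0.531 0.168 0.047] [-0.2  2.8 -1.1]
[0.531 0.169 0.045] [-0.2  2.8 -1.1]
[0.531 0.169 0.044] [ 0.4  1.9 -2.7]
[0.531 0.169 0.043] [ 0.7  2.5 -1.5]
[0.531 0.17  0.042] [-3.6 -2.3  5.1]
12.8417
```

View pics/a1.png

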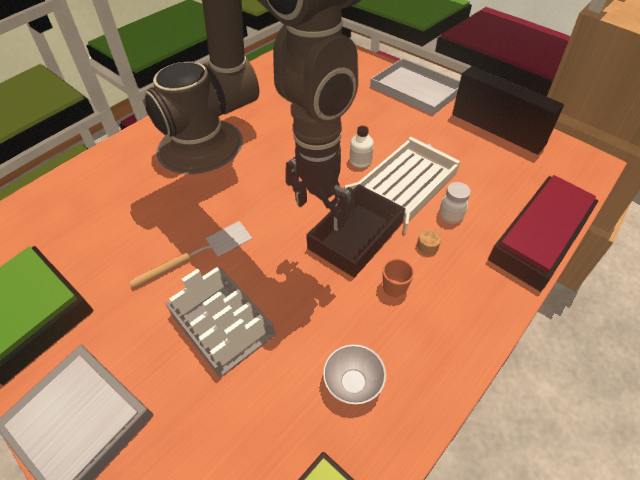

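View pics/a0.png

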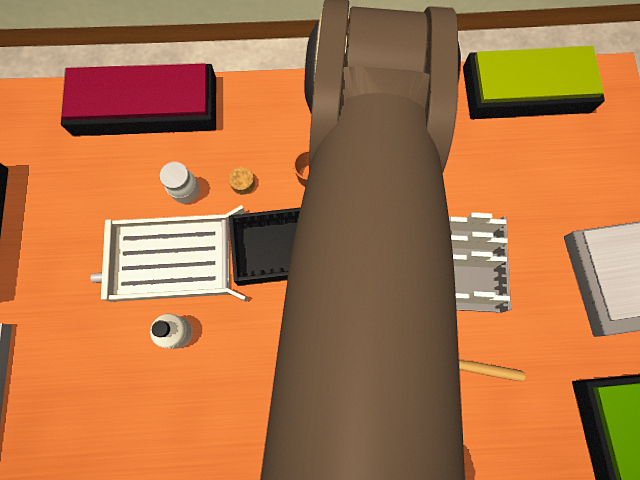

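The top view shows the tray's leading wall at col ~231, about level with the lip (~228), so it isn't as far in as intended. I'll move the arm aside and measure.

```bash
python3 - <<'E'
from tip import *
R=toolR((0,1,0))
ctrl.reach([.22,-.12,.22],R)
sh=shots()
rs=[ctrl.cut_out("tray",c) for c in sh]
v=[(c,r[0]["region"]) for c,r in zip(sh,rs)]
print([(round(o["score"],2),np.round(o["centre"])) for r in rs for o in r])
for vv in (v,v[:1],v[1:]): print(np.round(fit(TRAY,vv,(.535,.03,1.58)),4))
w=np.hstack([sh[0]["frame"][180:330,80:400],sh[1]["frame"][120:270,240:560]])
w=cv2.resize(w[:,:],None,fx=1.25,fy=1.25);w=np.vstack([cv2.resize(sh[0]["frame"][190:320,90:400],(800,335)),cv2.resize(sh[1]["frame"][150:250,250:490],(630,262))[:,:630] if 0 else cv2.resize(sh[1]["frame"][140:280,280:480],(800,265*1))])
cv2.imwrite("pics/b.png",w[:,:,::-1]);print(ctrl.current_time_s())
E
```

```text
[(0.78, array([244., 282.])), (0.67, array([233., 352.]))]
[0.5435 0.0316 1.6377 0.0259]
[0.5425 0.0325 1.6412 0.0154]
[0.5446 0.0297 1.6345 0.016 ]
14.2833
```

View pics/b.png

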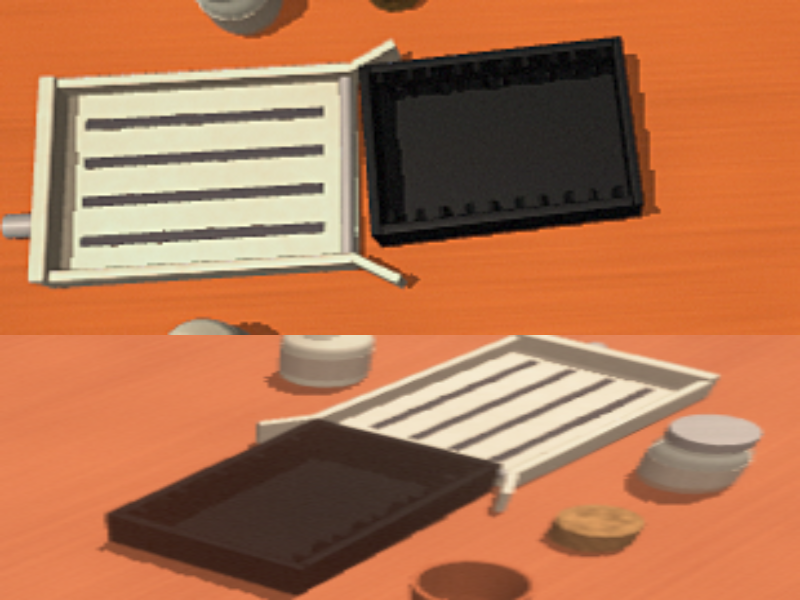

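The tray lies flat, knocked back before the lip (yaw 1.638, shifted about 1 cm sideways). I'll redo the tip-up and go further in, pulling back first to clear the guide.

```bash
python3 - <<'E'
from tip import *
x,y,a=.5435,.0316,1.6377
L=(.194,0,.028)
d=rz(a)[:2,0];p=np.array([x,y])-.099*d
P,R=lift_pose(p,a,0,L)
ctrl.reach(P+[0,0,.09],R);ctrl.move_straight(P,velocity=.1)
ctrl.grab(80);print("open",ctrl.current_opening(),ctrl.current_force())
def go(p,a,t,v=.06):
    P,R=lift_pose(p,a,t,L);ctrl.move_straight(P,R,velocity=v)
    f=ctrl.current_force();print(np.round(P,3),np.round(f,1))
    if abs(f).max()>20: raise SystemExit("contact")
    return f
q=p-.03*d; go(q,a,0)
t1=np.arcsin(.026/.140)
for k in(.33,.67,1): go(q,a,t1*k)
s=deck(-.340)
for k in(.5,1): go(q+(s-q)*k,a+(DA-a)*k,t1)
for xx in(-.315,-.29,-.27,-.248): go(deck(xx),DA,t1)
for z in(.025,.024,.023,.022,.0215):
    if go(deck(-.248),DA,np.arcsin(z/.140),.03)[2]>3: break
ctrl.open();ctrl.hold(.2)
P=ctrl.current_tcp_pos();ctrl.move_straight(P+[0,0,.09],velocity=.15)
f=ctrl.grab_frame("scene");cv2.imwrite("pics/c.png",f["frame"][120:300,240:520,::-1])
R=toolR(rz(DA)[:,1])
ctrl.reach([*deck(-.31),.14],R)
r=ctrl.grab_frame("scene");m=ctrl.cut_out("tray",r)
cv2.imwrite("pics/c.png",np.vstack([f["frame"],r["frame"]])[np.r_[120:300,600:780]][:,240:520,::-1]);print(ctrl.current_time_s())
E
```

```text
open 0.07455109480195014 [-1.20013885  3.47262763  3.59060946]
[0.539 0.096 0.028] [0.3 1.5 5.2]
[0.539 0.094 0.04 ] [ 1.1  0.5 -2.5]
[0.539 0.091 0.052] [ 0.5 -0.5 -2.1]
[0.54  0.088 0.064] [ 0.8  0.8 -2.1]
[0.536 0.095 0.064] [ 0.1  0.7 -2.6]
[0.532 0.103 0.064] [-2.2  2.5 -2.3]
[0.532 0.128 0.064] [-1.7  3.1 -1.3]
[0.532 0.153 0.064] [-0.5  2.  -2.8]
[0.531 0.173 0.064] [-0.2  3.3 -1.2]
[0.531 0.195 0.064] [-0.2  2.8 -1.4]
[0.531 0.195 0.062] [-0.8  2.9 -1.4]
[0.531 0.196 0.061] [-0.4  1.7 -1.9]
[0.531 0.196 0.059] [ 0.1  1.2 -2.8]
[0.531 0.196 0.058] [ 0.3  0.9 -2. ]
[0.531 0.197 0.057] [-1.1 -1.5  1.9]
26.775
```

View pics/c.png

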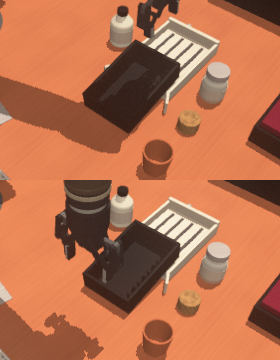

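The tray stays tilted on the lip after release. Now push.

```bash
python3 - <<'E'
from tip import *
z=.016
ctrl.move_straight([*deck(-.31),z],velocity=.12)
f0=np.array(ctrl.current_force());u=rz(DA)[:,0];log=[]
x=-.31
while x<-.098:
    x+=.012 if x<-.13 else .003
    ctrl.move_straight([*deck(x),z],velocity=.06 if x<-.13 else .03)
    f=(np.array(ctrl.current_force())-f0);log.append((round(x,3),round(float(f@u),1),round(float(f[2]),1)))
    if -f@u>14: break
print(log)
P=ctrl.current_tcp_pos();P0=P-.04*u;ctrl.move_straight(P0,velocity=.15)
ctrl.move_straight(P0+[0,0,.13]);ctrl.reach([.22,-.12,.22],toolR((0,1,0)))
sh=shots();v=[(c,ctrl.cut_out("tray",c)[0]["region"]) for c in sh]
for vv in (v,v[:1],v[1:]): print(np.round(fit(TRAY,vv,(.53,.257,1.58),.012),4))
cv2.imwrite("pics/d.png",np.vstack([cv2.resize(sh[0]["frame"][190:320,90:400],(800,335)),cv2.resize(sh[1]["frame"][120:260,320:520],(800,265))])[:,:,::-1])
print(ctrl.current_time_s())
E
```

```text
[(-0.298, -0.5, -0.7), (-0.286, -1.1, -0.8), (-0.274, 0.3, -0.6), (-0.262, -0.1, -0.6), (-0.25, -1.7, -1.1), (-0.238, -2.1, -0.9), (-0.226, -3.3, -0.3), (-0.214, -4.9, 1.4), (-0.202, -7.6, 3.4), (-0.19, -13.3, 7.4), (-0.178, -23.3, 13.7)]
[0.5316 0.1991 1.5844 0.0629]
[0.5336 0.1991 1.585  0.0254]
[0.527  0.2038 1.5875 0.0616]
34.8167
```

View pics/d.png

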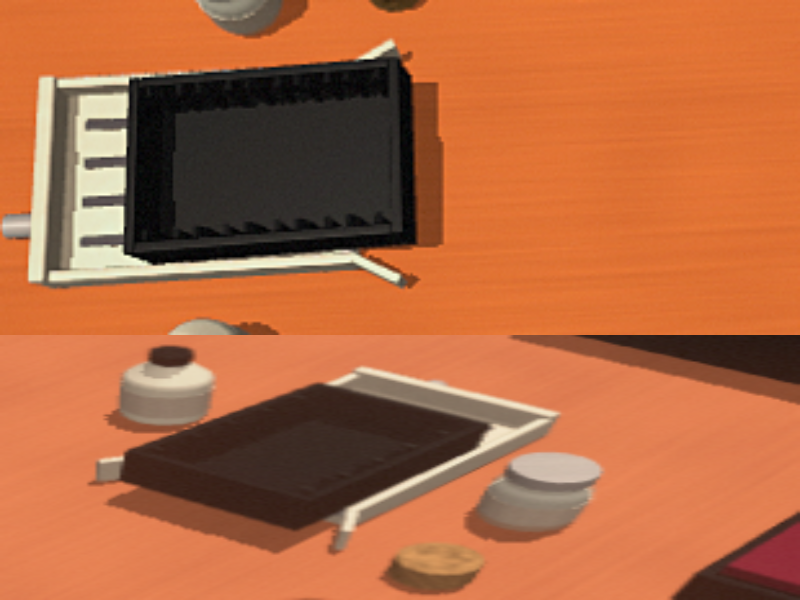

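The tray has tipped forward: its front is on the deck floor and its trailing edge is still above the lip. It's well aligned, so I'll push on with the tips higher.

```bash
python3 - <<'E'
from tip import *
z=.027
ctrl.reach([*deck(-.215),.15],toolR(rz(DA)[:,1]))
ctrl.move_straight([*deck(-.215),z],velocity=.12)
f0=np.array(ctrl.current_force());u=rz(DA)[:,0];log=[]
x=-.215
while x<-.1:
    x+=.01 if x<-.13 else .003
    ctrl.move_straight([*deck(x),z],velocity=.06 if x<-.13 else .03)
    f=(np.array(ctrl.current_force())-f0);log.append((round(x,3),round(float(f@u),1),round(float(f[2]),1)))
    if -f@u>22: break
print(log)
P=ctrl.current_tcp_pos();P0=P-.03*u;ctrl.move_straight(P0,velocity=.15)
ctrl.move_straight(P0+[0,0,.12]);ctrl.reach([.22,-.12,.22],toolR((0,1,0)))
sh=shots();v=[(c,ctrl.cut_out("tray",c)[0]["region"]) for c in sh]
for vv in (v,v[:1],v[1:]): print(np.round(fit(TRAY,vv,(.53,.257,1.58),.012),4))
cv2.imwrite("pics/e.png",np.vstack([cv2.resize(sh[0]["frame"][190:320,90:400],(800,335)),cv2.resize(sh[1]["frame"][120:260,320:520],(800,265))])[:,:,::-1])
print(ctrl.current_time_s())
E
```

```text
[(-0.205, 0.2, 0.5), (-0.195, 0.4, -0.1), (-0.185, -0.2, 1.2), (-0.175, 1.1, 1.0), (-0.165, -0.3, 0.2), (-0.155, 0.0, -0.8), (-0.145, 0.0, 0.2), (-0.135, -0.0, 0.8), (-0.125, 0.9, 0.4), (-0.122, 0.1, 0.6), (-0.119, -0.5, -1.0), (-0.116, -0.7, -0.4), (-0.113, 0.4, -0.4), (-0.11, 0.1, -0.1), (-0.107, -1.3, 0.6), (-0.104, -4.6, 1.7), (-0.101, -15.6, 5.7), (-0.098, -26.8, 8.9)]
[0.5295 0.2609 1.5861 0.035 ]
[0.5297 0.2619 1.5839 0.0202]
[0.5291 0.2586 1.5918 0.0377]
45.6417
```

View pics/e.png

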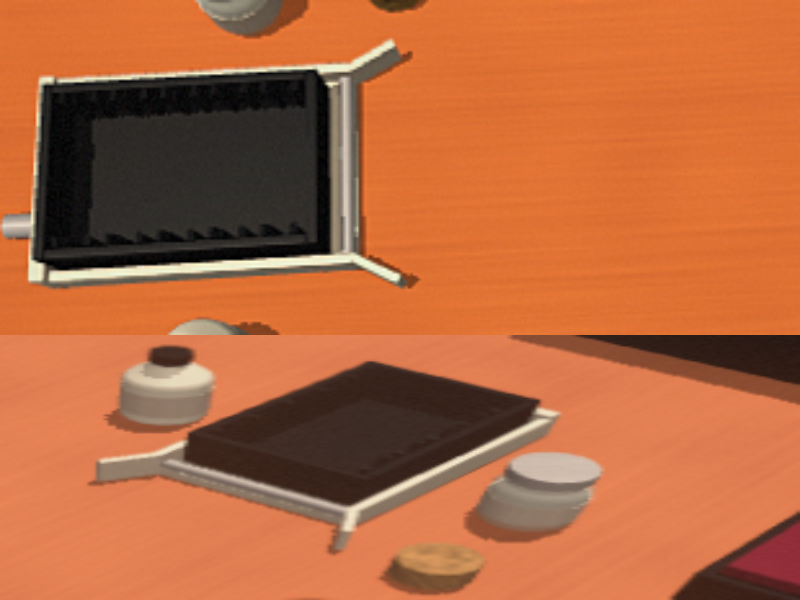

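The tray is level and fully home against the back wall. Now the dividers.

```bash
cat >> tip.py <<'E'
def divmasks(c,extra=("divider1","divider2","divider3","divider4")):
    out=[]
    for n in extra:
        for o in ctrl.cut_out(n,c):
            if o["score"]<.3: continue
            if all((o["region"]&q["region"]).sum()<.4*min(o["region"].sum(),q["region"].sum()) for q in out): out.append(o)
    return out
E
python3 - <<'E'
from tip import *
sh=shots()
ms=[divmasks(c) for c in sh]
st=[ctrl.cut_out("stand",c) for c in sh]
import pickle;pickle.dump((sh,ms,st),open("s2.pkl","wb"))
for c,m in zip(sh,ms):
    al=np.any([o["region"] for o in m],axis=0)
    for o in m:
        x0=backproj(np.array(o["centre"])[::-1],c,.06)
        r=fit(DIV,[(c,o["region"])],(x0[0],x0[1],-.1),.008,[(al&~o["region"])*1.])
        print(round(o["score"],2),np.round(o["centre"]),np.round(r,4))
for i in(0,1):
    al=np.any([o["region"] for o in ms[i]]+[o["region"] for o in st[i][:2] if o["score"]>.5],axis=0)
    cl=[box(-90,90,-66,66,0,8),box(-90,90,-66,-58,0,48),box(-90,90,58,66,0,48)]
    ig=cv2.dilate(np.any([o["region"] for o in ms[i]],axis=0).astype(np.uint8),np.ones((9,9)))
    print("stand",np.round(fit(STAND,[(sh[i],al)],(.49,-.322,-.1),0,[ig]),4))
print(ctrl.current_time_s())
cv2.imwrite("pics/f.png",np.vstack([cv2.resize(sh[0]["frame"][200:320,420:520],(360,432)),]*1)[:,:,::-1]) 
w=np.hstack([cv2.resize(sh[0]["frame"][200:320,420:520],(400,480)),cv2.resize(sh[1]["frame"][260:380,160:260+20],(400,480))]);cv2.imwrite("pics/f.png",w[:,:,::-1])
E
```

```text
0.84 [219. 473.] [ 0.5613 -0.3304 -0.1107  0.0345]
0.75 [260. 477.] [ 0.4901 -0.3231 -0.1005  0.0289]
0.57 [298. 479.] [ 0.4185 -0.314  -0.0848  0.0636]
0.55 [238. 475.] [ 0.5249 -0.3271 -0.0921  0.0389]
0.31 [275. 464.] [ 0.455  -0.3232 -0.4557  0.764 ]
0.85 [285. 196.] [ 0.4191 -0.3161 -0.0842  0.0725]
0.8 [311. 214.] [ 0.4906 -0.3215 -0.0977  0.0903]
0.73 [339. 238.] [ 0.5611 -0.3306 -0.11    0.0772]
0.71 [323. 220.] [ 0.5232 -0.3278 -0.1853  0.1052]
stand [ 0.49   -0.322  -0.1     0.5381]
stand [ 0.4907 -0.3236 -0.1078  0.0205]
46.2417
```

View pics/f.png

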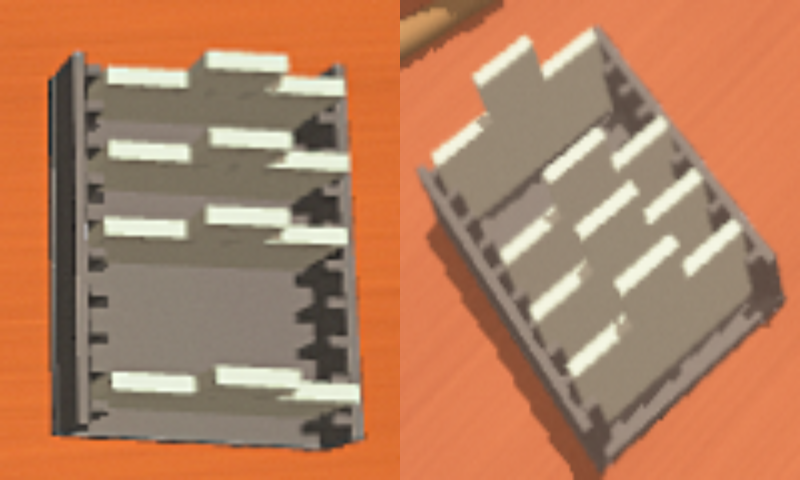

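All four dividers fit consistently, with yaw about -0.10. I'll pick the first one and place it in slot5, measuring it in hand at hover.

```bash
cat >> tip.py <<'E'
TX,TY,TA=.5294,.2614,1.586
ANG=TA-np.pi/2      # tool y angle at the tray
def Ry(ang): return toolR((np.cos(ang),np.sin(ang),0))
def slot(k,dx=0,dy=0): return np.array([TX,TY])+(rz(TA)@[(-.072+.036*(k-1))+dx,dy,0])[:2]
def pick(x,y,a):
    R=Ry(a+np.pi/2)
    ctrl.reach([x,y,.19],R)
    ctrl.move_straight([x,y,.072],velocity=.15)
    f=ctrl.current_force();ctrl.grab(35);op=ctrl.current_opening()
    ctrl.move_straight([x,y,.22],velocity=.15)
    print("pick",np.round(f,1),round(op,3),round(ctrl.current_opening(),3),np.round(ctrl.current_force(),1))
    return op
def hover(k,dx=0,dy=0): 
    ctrl.reach([*slot(k,dx,dy),.20],Ry(ANG));ctrl.move_straight([*slot(k,dx,dy),.140],velocity=.12)
def insert(k,dx=0,dy=0):
    f0=np.array(ctrl.current_force());u=rz(TA)
    for z in np.r_[np.arange(.132,.082,-.005),.081]:
        ctrl.move_straight([*slot(k,dx,dy),z],velocity=.06)
        f=np.array(ctrl.current_force())-f0
        if abs(f).max()>2.5: print(round(z,3),np.round(u.T@f,1),np.round(ctrl.current_moment(),2))
        if f[2]>8:
            print("stop at",z);return z
    return z
def release(): 
    ctrl.open();P=ctrl.current_tcp_pos();ctrl.move_straight([P[0],P[1],.20],velocity=.2)
E
python3 - <<'E'
from tip import *
pick(.5613,-.3303,-.105)
hover(5)
c=ctrl.grab_frame("scene");t=ctrl.cut_out("tray",c);ds=ctrl.cut_out("divider1",c)
print([(round(o["score"],2),np.round(o["centre"])) for o in ds])
# predicted outline overlay at hover: divider bottom z=.076
im=c["frame"][:,:,::-1].copy()
for b,z in[(b,.076) for b in DIV]: 
    h=cv2.convexHull(project(b@rz(TA).T+[*slot(5),z],c).astype(np.float32)).astype(int);cv2.polylines(im,[h],True,(0,0,255),1)
cv2.imwrite("pics/g.png",cv2.resize(im[60:260,330:530],(600,600),interpolation=cv2.INTER_NEAREST))
for o in ds[:4]:
    if abs(o["centre"][1]-430)<60 and o["centre"][0]<240: print(np.round(fit(DIV,[(c,o["region"])],(*slot(5),TA),.076),4),slot(5))
print(ctrl.current_time_s())
E
```

```text
pick [ 0.1 -0.5  0. ] 0.41 0.409 [0.  0.6 0.5]
[(0.84, array([287., 196.])), (0.84, array([327., 225.])), (0.6, array([308., 215.])), (0.58, array([134., 432.])), (0.4, array([205., 456.]))]
[0.5297 0.3276 1.5972 0.0814] [0.52830538 0.33339168]
53.475
```

View pics/g.png

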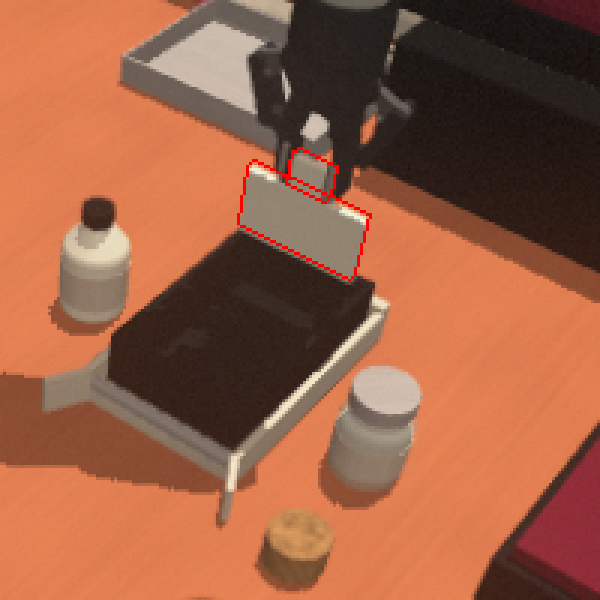

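The divider hangs straight and the outline matches to about a pixel. I'll insert under force guard.

```bash
python3 - <<'E'
from tip import *
z=insert(5);print(z,ctrl.current_opening(),ctrl.current_time_s(),np.round(ctrl.current_force(),1),np.round(ctrl.current_moment(),2))
if z>.09:
    ctrl.move_straight([*slot(5),.14],velocity=.1)
    for dx in(.002,-.002,.004,-.004):
        ctrl.move_straight([*slot(5,dx),.135]);z=insert(5,dx);print(dx,z)
        if z<.09: break
        ctrl.move_straight([*slot(5,dx),.14],velocity=.1)
print(ctrl.current_time_s())
E
```

```text
0.081 0.40790040747432477 56.2583 [ 2.   1.9 -1. ] [ 0.29 -0.15 -0.03]
56.2583
```

It went straight in. I'll release it and do the rest, re-measuring each one on the way.

```bash
python3 - <<'E'
from tip import *
release()
for k,(x,y) in((4,(.5255,-.3268)),(3,(.4903,-.3224))):
    op=pick(x,y,-.1)
    if not .3<op<.5: raise SystemExit("bad grip")
    hover(k);z=insert(k);print(k,z,ctrl.current_opening(),np.round(ctrl.current_force(),1))
    if z>.09: raise SystemExit("blocked")
    release()
ctrl.reach([.22,-.12,.22],toolR((0,1,0)))
sh=shots()
w=np.hstack([cv2.resize(sh[0]["frame"][200:320,90:250],(440,330)),cv2.resize(sh[1]["frame"][110:230,340:480],(360,330))]);cv2.imwrite("pics/i.png",w[:,:,::-1])
v=[(c,ctrl.cut_out("tray",c)[0]["region"]) for c in sh]
for c in sh[:1]:
    for o in divmasks(c):
        print(round(o["score"],2),np.round(o["centre"]))
        if o["centre"][1]>400:
            x0=backproj(np.array(o["centre"])[::-1],c,.06)
            print(np.round(fit(DIV,[(c,o["region"])],(x0[0],x0[1],-.1),.008),4))
print(ctrl.current_time_s())
E
```

```text
pick [-0.4 -0.  -0.4] 0.409 0.413 [ 1.  -0.2 -1.5]
4 0.081 0.41234809042536635 [ 0.6  0.3 -0.4]
pick [0.3 0.7 0. ] 0.413 0.411 [ 0.6  0.5 -0.8]
3 0.081 0.4119317967742503 [-0.3 -0.2 -0. ]
0.88 [254. 118.]
0.79 [252. 138.]
0.76 [299. 480.]
[ 0.4187 -0.3174 -0.091   0.1505]
0.56 [250. 159.]
83.6417
```

View pics/i.png

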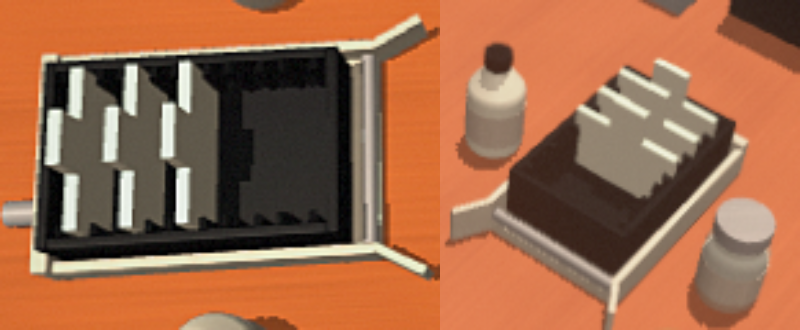

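Three dividers stand in their slots. Now the last one.

```bash
python3 - <<'E'
from tip import *
op=pick(.4187,-.3152,-.09)
if not .3<op<.5: raise SystemExit("bad grip")
hover(2);z=insert(2);print(z,ctrl.current_opening(),np.round(ctrl.current_force(),1))
if z>.09: raise SystemExit("blocked")
release()
ctrl.reach([.22,-.12,.22],toolR((0,1,0)))
sh=shots()
for c in sh:
    for o in divmasks(c):
        k=min(range(2,6),key=lambda k:np.linalg.norm(project([[*slot(k),.05]],c)[0]-np.array(o["centre"])[::-1]))
        print(round(o["score"],2),np.round(o["centre"]),k,np.round(fit(DIV,[(c,o["region"])],(*slot(k),TA),.016),4),np.round(slot(k),4))
im=[c["frame"].copy() for c in sh]
for c,m in zip(sh,im):
    for k in (2,5):
        for b in DIV: cv2.polylines(m,[cv2.convexHull(project(b@rz(TA).T+[*slot(k),.016],c).astype(np.float32)).round().astype(int)],True,(255,0,0),1)
w=np.vstack([np.hstack([cv2.resize(f[0][200:320,90:250],(440,290)),cv2.resize(f[1][110:230,340:480],(360,290))]) for f in([c["frame"] for c in sh],im)])
cv2.imwrite("pics/j.png",w[:,:,::-1]);print(ctrl.current_time_s())
E
```

```text
pick [ 0.9 -0.1  0.4] 0.412 0.414 [-0.4 -0.  -1.4]
0.081 0.41518825799433834 [-0.  -0.8 -1.1]
0.94 [252. 158.] 3 [0.5288 0.2616 1.588  0.112 ] [0.5294 0.2614]
0.92 [254. 120.] 5 [0.5292 0.334  1.5973 0.2066] [0.5283 0.3334]
0.76 [253. 140.] 4 [0.5295 0.2979 1.6136 0.1316] [0.5289 0.2974]
0.59 [252. 180.] 2 [0.5302 0.226  1.5701 0.1309] [0.5299 0.2254]
0.9 [170. 404.] 2 [0.5308 0.2211 1.5117 0.2477] [0.5299 0.2254]
0.85 [144. 432.] 5 [0.5194 0.3734 0.5764 1.0576] [0.5283 0.3334]
0.61 [160. 418.] 4 [0.5256 0.2904 0.9562 0.898 ] [0.5289 0.2974]
0.61 [152. 423.] 5 [0.5325 0.3142 0.5847 1.0201] [0.5283 0.3334]
96.7833
```

View pics/j.png

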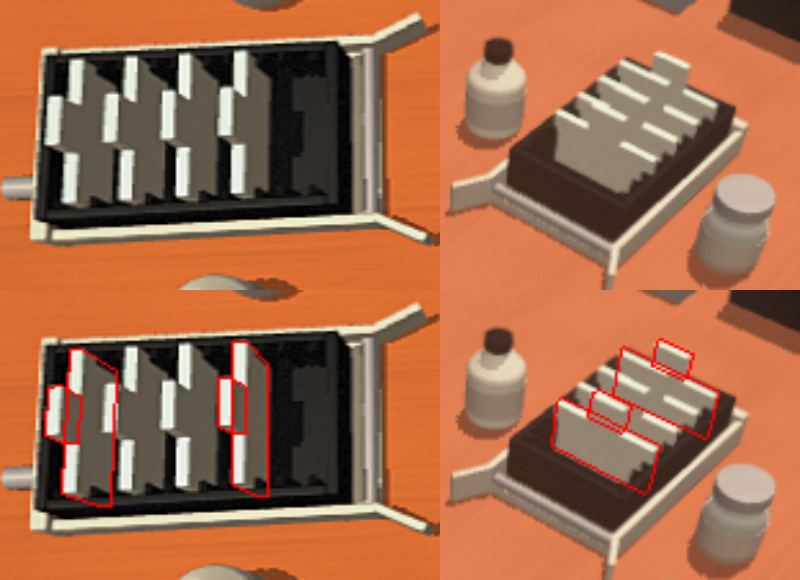

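The outlines at floor height match: all four dividers stand on the tray floor in their own slots. Handing in.

```bash
python3 -c "
from bench import ctrl
print(ctrl.job_done())"
```

```text
the job is handed in; nothing more can be done
None
```

The job is handed in: the tray was tipped over the lip and pushed level and fully home (the first tip-up had to be redone because the tray got knocked back), then all four dividers present were set on its floor in slots 2–5, in about 97 s of the 210 s allowed.

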